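# Swap-in of a pump rotor kept behind three filter canisters

## Task

Clear the three filter canisters out of the steel tray so that all three stand on the dark grey mat, then fetch the black rotor from behind them and set it upright in the round nest on top of the pump. After that put the canisters back into the tray, each standing near the middle of the disc of its own cap's colour (they may have been on the wrong discs before). Leave the rotor where it is until all three canisters are out, leave the amber jar alone, and never let a canister or the rotor tip over.

Things in the scene. Friction and masses are not known exactly. Their poses are not given: they have to be found in the camera images.
- red_center (a point): Centre (half-way up) of the loose filter canister with the red cap: upright, round, 90 mm tall, 0.15 to 0.31 kg; clear body 52 mm in diameter for the lower 60 mm with a white element inside, solid red cap 44 mm in diameter for the top 30 mm (from 15 to 45 mm above this point; grip the cap, about 28 mm above this point). z up. Any yaw will do.
- green_center (a point): Centre (half-way up) of the loose filter canister with the green cap: upright, round, 90 mm tall, 0.15 to 0.31 kg; clear body 52 mm in diameter for the lower 60 mm with a white element inside, solid green cap 44 mm in diameter for the top 30 mm (from 15 to 45 mm above this point; grip the cap, about 28 mm above this point). z up. Any yaw will do.
- blue_center (a point): Centre (half-way up) of the loose filter canister with the blue cap: upright, round, 90 mm tall, 0.15 to 0.31 kg; clear body 52 mm in diameter for the lower 60 mm with a white element inside, solid blue cap 44 mm in diameter for the top 30 mm (from 15 to 45 mm above this point; grip the cap, about 28 mm above this point). z up. Any yaw will do.
- pad_red: Fixed red disc in the steel tray, 68 mm in diameter, 3 mm thick; origin at the centre of its underside, z up. A canister standing on it has its centre 48 mm above this origin. It lies on the floor (5 mm above the table) of a steel tray of 200 mm by 230 mm with a rim 12 mm high. At the start a canister of any colour stands on it.
- pad_green: Fixed green disc in the steel tray, 68 mm in diameter, 3 mm thick; origin at the centre of its underside, z up. A canister standing on it has its centre 48 mm above this origin. It lies on the floor (5 mm above the table) of a steel tray of 200 mm by 230 mm with a rim 12 mm high. At the start a canister of any colour stands on it.
- pad_blue: Fixed blue disc in the steel tray, 68 mm in diameter, 3 mm thick; origin at the centre of its underside, z up. A canister standing on it has its centre 48 mm above this origin. It lies on the floor (5 mm above the table) of a steel tray of 200 mm by 230 mm with a rim 12 mm high. At the start a canister of any colour stands on it.
- rotor_center (a point): Centre (half-way up) of the loose pump rotor: black cylinder 42 mm in diameter, 44 mm tall, steel band, three white dots on top, 0.14 to 0.28 kg, upright at the back of the tray. z up; any yaw will do. The colour discs, each with a taller canister on it, lie round it in any order: left, right and in front, 58 mm from its centre and at least 82 mm from one another.
- seat (a point): Centre of the floor of the rotor seat on top of the fixed white pump (90 mm square, with a dark motor lying to its far side): a navy round nest 60 mm wide inside, 72 mm outside, with a rim 3 mm high; its floor is 50 mm above the table. z up. A seated rotor has its centre 22 mm above this point.
- mat: Fixed dark grey rubber mat, the side area: 220 mm square, 3 mm thick, empty at the start; origin at the centre of its underside, x and y along its edges, z up. A canister standing on it has its centre 48 mm above this origin.
- jar: Bystander: closed amber glass jar of 56 mm diameter, 60 mm tall, with a steel lid, beyond the pump; origin at the centre of its underside. Leave it alone.

How it is judged (in metres and radians):
On the way, in this order (a step that is already met when the one before it is completed fails the run):
1. all three canisters stand on the mat while the rotor is still in its place (x of red_center in the frame of mat between -0.1 and 0.1 m and y of red_center in the frame of mat between -0.1 and 0.1 m and z of each of red_center, green_center, blue_center in the frame of mat below 0.054 m and angle between each of red_center, green_center, blue_center's own z axis and vertical below 0.1 rad and x of green_center in the frame of mat between -0.1 and 0.1 m and y of green_center in the frame of mat between -0.1 and 0.1 m and x of blue_center in the frame of mat between -0.1 and 0.1 m and y of blue_center in the frame of mat between -0.1 and 0.1 m and distance of rotor_center from where it was at the start of the episode below 0.015 m), for 0.2 s.
2. the rotor stands in the pump's nest while the canisters are still on the mat (horizontal distance between rotor_center and seat below 0.0105 m and z of rotor_center in the frame of seat below 0.0245 m and angle between rotor_center's own z axis and vertical below 0.06 rad and x of red_center in the frame of mat between -0.1 and 0.1 m and y of red_center in the frame of mat between -0.1 and 0.1 m and z of each of red_center, green_center, blue_center in the frame of mat below 0.054 m and angle between each of red_center, green_center, blue_center's own z axis and vertical below 0.1 rad and x of green_center in the frame of mat between -0.1 and 0.1 m and y of green_center in the frame of mat between -0.1 and 0.1 m and x of blue_center in the frame of mat between -0.1 and 0.1 m and y of blue_center in the frame of mat between -0.1 and 0.1 m), for 0.2 s.
At the end, for the whole second after the job is handed in: Each canister stands upright on the disc of its own colour, its axis within 12 mm of the disc's centre, and the rotor stands upright on the floor of the pump's nest, within 10.5 mm of its centre; everything released and at rest (horizontal distance between red_center and pad_red below 0.012 m and z of red_center in the frame of pad_red below 0.053 m and angle between each of red_center, green_center, blue_center's own z axis and vertical below 0.1 rad and horizontal distance between green_center and pad_green below 0.012 m and z of green_center in the frame of pad_green below 0.053 m and horizontal distance between blue_center and pad_blue below 0.012 m and z of blue_center in the frame of pad_blue below 0.053 m and horizontal distance between rotor_center and seat below 0.0105 m and z of rotor_center in the frame of seat below 0.0245 m and angle between rotor_center's own z axis and vertical below 0.06 rad and linear speed of each of can_red, can_green, can_blue, rotor below 0.03 m/s); the robot touches nothing.
It fails at once if a canister or the rotor tips over (leans more than 0.5 rad) (angle between any of red_center, green_center, blue_center, rotor_center's own z axis and vertical above 0.5 rad).
It fails at once if the jar is moved by more than 20 mm (distance of jar from where it was at the start of the episode above 0.02 m).
It also fails if it takes over 144 s, if anything falls off the work surface, if the arm or the gripper's body presses on something with over 40 N, if the wrist force passes 120 N, or if a joint passes its speed limit or range.

## Robot

A 6-joint arm with a two-finger parallel gripper is mounted at the origin on the work surface. World frame = base frame: x ahead of the robot, y to its left, z up, the work surface at z = 0. Lengths are in mm, angles in degrees, forces in N, time in s.
With the tool pointing down it reaches from about 300 to 850 mm from the base axis. Payload 4.2 kg.
Tool frame: the origin (TCP) lies on the centre line of the jaws, within the pads' length; the fingertips stand 11 mm ahead of it and the grasp point (between the pads) lies 8 mm behind it; z points along the fingers, y is the direction in which the jaws open and shut (so a half turn about z gives the same grasp; the last joint's range is limited). The gripper opens to 91 mm and grips with 3 to 60 N. Pads are 32 mm wide; open, the fingers measure 118 mm over their backs; the gripper's body (76 mm by 178 mm) begins 60 mm behind the grasp point.
Start: joints at [63.025, 18.312, 89.639, -0, 72.044, -1.146], TCP at [250.523, 517.571, 224.976] pointing down, gripper open.
Joint ranges: [-177.97, 177.97], [-48.28, 115.42], [12.27, 149.76], [-77.06, 257.06], [2.81, 150.46], [-146.56, 146.56]. Speed limits (degrees/s): [147.25, 147.25, 180, 180, 180, 180].

## Interface

Orientations are given as [roll, pitch, yaw] about the fixed x, y, z axes, in that order (R = Rz(yaw) Ry(pitch) Rx(roll)).
In Python, from workcell import env, grab_frame gives the robot as it stands. The module is installed in compiled form; this text tells all that it offers.
- The arm moves only by the tool arm_command, never from a script. Its argument "series" is one flat list of numbers, 6 for each row, row after row: the shift along the world's x, y, z each as a share of 400 mm, from -1 to 1, then the turn, a rotation vector about the world's x, y, z each as a share of 45 degrees, from -1 to 1. A call has 1 to 20 rows; each row shifts and turns the commanded pose from where the row before left it; what a row does not reach is not made up. A row lasts 1/12 s, in which the tool goes at most 41.7 mm and 7.16 degrees, less where a joint would pass 70% of its speed; a pose out of reach is approached as far as the arm can. A call with a number of a shift or a turn outside -1 to 1 is refused whole. A call with a gripper value outside its range is refused whole. "hand" is the opening, from 0 (shut) to 1 (fully open), set as the call begins (left out, the last holds). The fingers move at their own pace and stop on an object; "newtons" is the grip in N (left out, the last holds). Time passes only in rows, so rows that do not move let the fingers close. It gives the time, the measured TCP pose, the force and the opening at its end, in the units of the state.
- env.state(): the state, without advancing time (a new reading comes with each control period).
- grab_frame(name): name is "side" or "top"; returns a dict with "frame" (400x640x3 uint8, red, green, blue), "intrinsics" (3x3 intrinsics, pixels), "R" (3x3) and "t" (3): a world point X has camera coordinates R X + t. Camera axes: x right, y down, z forward; pixel columns grow to the right and rows downward; lengths in mm; the calibration is good to about 2 mm. A picture is of the moment at which its call begins. There is no depth.
- env.job_done(): hands the job in, once; it reports no verdict.
The state is a dict: "time_s": time; "qpos": joint angles; "qvel": joint speeds; "effort": joint torques, N m; "ee_pos": TCP position; "ee_rot": TCP orientation; "force": force on the tool from outside, world axes, zero at the start; "torque": the same for the moment, N m; "gripper_width": finger opening in mm.
Only numpy, scipy, OpenCV 4.12 (cv2) and the standard library are available. Lean on these libraries where they do the work, as an engineer would, in place of code of your own. Each camera call takes 0.05 s, during which the arm holds its last target.

## Working session

There is one attempt and no reset: what is moved stays moved. The work goes in short steps, Python scripts to look and compute and a tool call to move; the robot and the scene stay as the last step left them, time stands still between calls to the robot, and variables do not carry over. Pictures are saved under pics/ and viewed, and the job is handed in when it is done.

Besides the shell and the picture viewer there is one more tool, called after "Call:" as name(argument=value, ...) on one line, values as JSON. arm_command: Moves the arm, as the interface text tells. Shift numbers are shares of 400 mm and turn numbers shares of 45 degrees, none past 1 either way. Its arguments: {"type":"object","properties":{"series":{"type":"array"},"hand":{"type":"number"},"newtons":{"type":"number"}},"required":["series"]}

```bash
mkdir -p pics; python3 - <<'E'
from workcell import env, grab_frame
import cv2, numpy as np
for n in ("top","side"):
    f=grab_frame(n); cv2.imwrite(f"pics/{n}0.png",f["frame"][:,:,::-1])
    print(n,np.round(f["intrinsics"],1).tolist(),np.round(f["R"],4).tolist(),np.round(f["t"],1).tolist(), (-f["R"].T@f["t"]).round(0))
print(env.state())
E
```

```text
top [[388.8, 0.0, 317.8], [0.0, 388.8, 204.8], [0.0, 0.0, 1.0]] [[0.0239, -0.9985, 0.0497], [-0.99, -0.0305, -0.1377], [0.139, -0.0459, -0.9892]] [-39.1, 645.1, 738.9] [537.  15. 822.]
side [[432.0, 0.0, 318.6], [0.0, 432.0, 202.6], [0.0, 0.0, 1.0]] [[0.8439, -0.5363, -0.0141], [-0.3568, -0.5414, -0.7613], [0.4006, 0.6475, -0.6483]] [-533.0, 271.2, 678.0] [ 275. -578.  638.]
{'time_s': 0.1, 'qpos': array([ 6.30265723e+01,  1.83469972e+01,  8.96977882e+01, -1.62848281e-03,
        7.20443648e+01, -1.14629685e+00]), 'qvel': array([-0.03340663, -0.05984655, -0.23714145, -0.03194249, -0.03521903,
        0.01568469]), 'effort': array([ 1.11263096e-03, -4.13331807e+01, -2.32510489e+01,  7.28902454e-02,
        4.22063924e-02, -6.07583274e-05]), 'ee_pos': array([250.32086925, 517.18079533, 224.22520725]), 'ee_rot': array([-1.79910837e+02, -2.35403403e-04,  1.54173372e+02]), 'force': array([ 0.44255519,  0.02750602, -1.10667977]), 'torque': array([ 0.02759801,  0.05051975, -0.03426136]), 'gripper_width': 91.04295438050289}
```

View pics/top0.png

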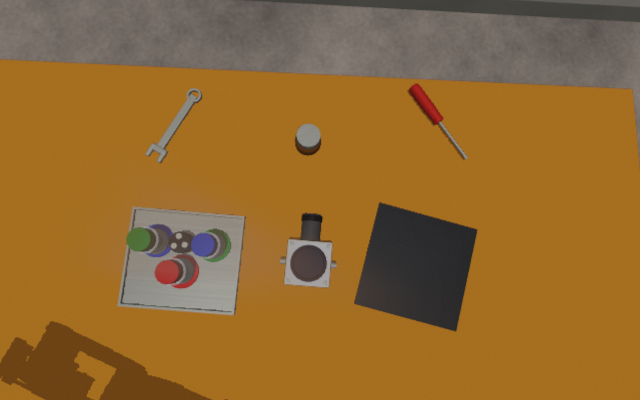

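View pics/side0.png

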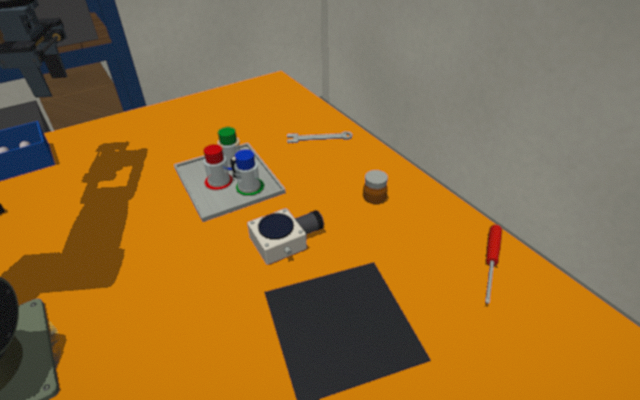

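The top view shows the tray at left: the green can at about (140,239) stands on the blue disc, the blue can (204,245) on the green disc, and the red can (170,272) on the red disc. The rotor is at (181,241), the pump nest at (309,263) and the mat centre at (417,267). So green and blue have to be swapped.

```bash
python3 - <<'E'
import cv2, numpy as np
a=cv2.imread("pics/top0.png")[200:320,110:250]; b=cv2.imread("pics/side0.png")[115:225,165:305]
cv2.imwrite("pics/crop0.png",cv2.resize(a,None,fx=5,fy=5,interpolation=cv2.INTER_CUBIC))
cv2.imwrite("pics/crop0s.png",cv2.resize(b,None,fx=5,fy=5,interpolation=cv2.INTER_CUBIC))
c=cv2.imread("pics/top0.png")[200:320,270:370]
cv2.imwrite("pics/crop0p.png",cv2.resize(c,None,fx=5,fy=5,interpolation=cv2.INTER_CUBIC))
E
```

```text
(no output)
```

View pics/crop0.png

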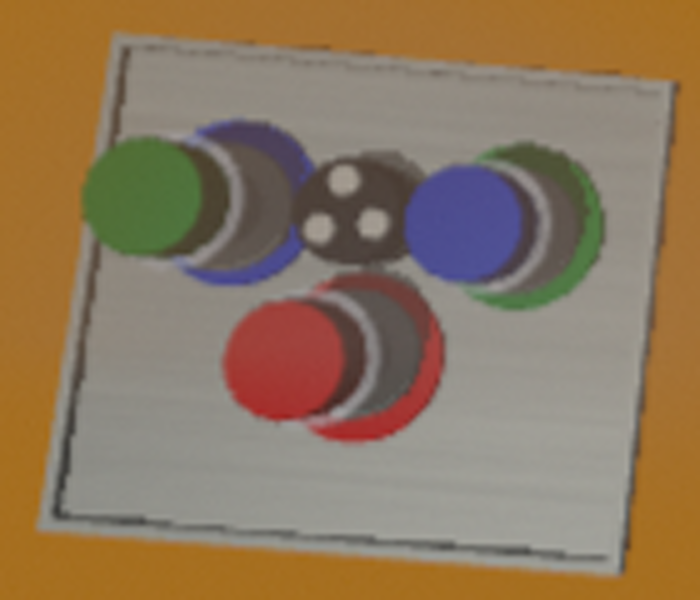

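View pics/crop0s.png

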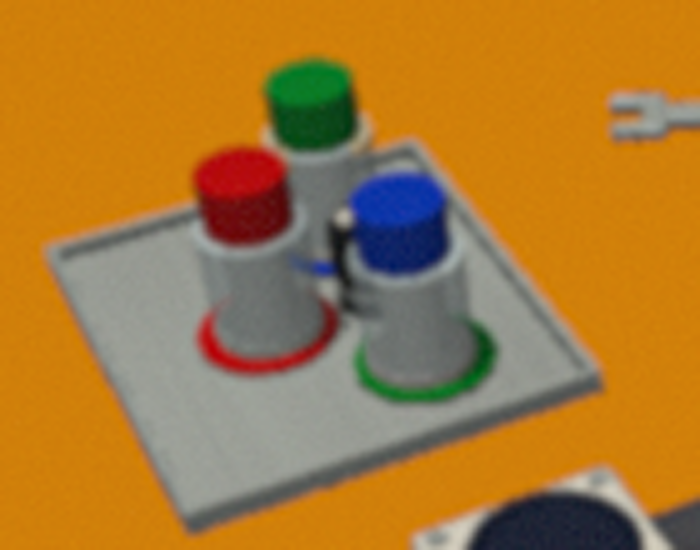

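View pics/crop0p.png

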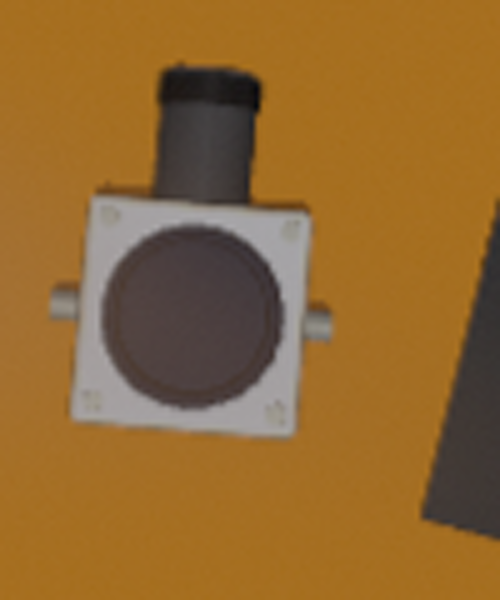

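```bash
cat > h.py <<'E'
from workcell import env, grab_frame
import cv2, numpy as np
from scipy.optimize import least_squares
def get(n,save=None):
    f=grab_frame(n); im=np.ascontiguousarray(f["frame"])
    if save: cv2.imwrite(f"pics/{save}.png",im[:,:,::-1])
    return f,im
def onplane(f,px,z):
    px=np.asarray(px,float).reshape(-1,2); K=f["intrinsics"];R=f["R"];t=f["t"]
    d=np.c_[px,np.ones(len(px))]@np.linalg.inv(K).T@R; c=-R.T@t
    s=(z-c[2])/d[:,2]; return (c+s[:,None]*d)[:,:2]
def proj(f,X):
    p=f["intrinsics"]@(f["R"]@np.asarray(X,float)+f["t"]); return p[:2]/p[2]
def upmask(im,lo,hi,k=4):
    big=cv2.resize(im,None,fx=k,fy=k,interpolation=cv2.INTER_CUBIC)
    return cv2.inRange(cv2.cvtColor(big,cv2.COLOR_RGB2HSV),lo,hi)
def unpix(p,k=4): return (np.asarray(p,float)+0.5)/k-0.5
def blobs(m,k=4,amin=60):
    n,l,s,c=cv2.connectedComponentsWithStats(m)
    return [(s[i],c[i],(l==i).astype(np.uint8)) for i in range(1,n) if s[i][4]>amin*k*k]
def fitcirc(P,r,c0=None):
    c0=P.mean(0) if c0 is None else c0
    s=least_squares(lambda q:np.hypot(*(P-q).T)-r,c0,loss="soft_l1",f_scale=1.0)
    return s.x, np.sqrt(np.mean(s.fun**2))
E
python3 - <<'E'
from h import *
for n in("top","side"):
    f,im=get(n)
    hsv=cv2.cvtColor(im,cv2.COLOR_RGB2HSV)
    pts={"top":[(140,239),(152,239),(157,228),(204,245),(218,232),(225,258),(170,272),(181,272),(185,286),(181,255),(309,263),(300,290),(417,267),(180,300)],"side":[(228,133),(228,141),(214,150),(214,160),(245,157),(245,166),(276,226),(330,330)]}[n]
    for p in pts: print(n,p,hsv[p[1],p[0]])
E
```

```text
top (140, 239) [ 47 124 113]
top (152, 239) [19 91 76]
top (157, 228) [158  34  82]
top (204, 245) [120 118 145]
top (218, 232) [34 83 83]
top (225, 258) [ 24  24 150]
top (170, 272) [  1 165 161]
top (181, 272) [ 6 87 82]
top (185, 286) [  0 183 164]
top (181, 255) [  4 111 108]
top (309, 263) [ 2 44 75]
top (300, 290) [ 17 196 165]
top (417, 267) [150   5  47]
top (180, 300) [ 30  12 153]
side (228, 133) [ 68 234 124]
side (228, 141) [ 66 223  72]
side (214, 150) [  0 241 181]
side (214, 160) [  0 236 106]
side (245, 157) [112 237 169]
side (245, 166) [114 213 102]
side (276, 226) [114  99  54]
side (330, 330) [90  6 43]
```

```bash
cat > m.py <<'E'
from h import *
rng={"top":{"red":((0,120,115),(8,255,255)),"green":((38,90,92),(75,255,255)),"blue":((108,80,112),(130,255,255))},
"side":{"red":((0,170,145),(8,255,255)),"green":((55,150,95),(80,255,255)),"blue":((105,170,135),(122,255,255))}}
def caps(f,im,n,z=98,roi=None):
    out={}
    for c,(lo,hi) in rng[n].items():
        m=upmask(im,lo,hi)
        L=[]
        for s,ce,b in blobs(m):
            if roi is not None and not(roi[0]<ce[0]/4<roi[2] and roi[1]<ce[1]/4<roi[3]): continue
            cn=max(cv2.findContours(b,cv2.RETR_EXTERNAL,cv2.CHAIN_APPROX_NONE)[0],key=len).reshape(-1,2)
            P=onplane(f,unpix(cn),z); q,r=fitcirc(P,22)
            e,er=q,r
            print(n,c,"area",s[4]//16,"cent",unpix(ce).round(1),"circ22",q.round(1),"rms",round(r,2),"centroid",onplane(f,unpix(ce),z)[0].round(1))
            L.append(q)
        out[c]=L
    return out
E
python3 - <<'E'
from m import *
f,im=get("top"); caps(f,im,"top",roi=(100,190,500,340))
# pads
hsv=lambda lo,hi:upmask(im,lo,hi)
# nest: dark blob near pump
m=upmask(im,(0,0,0),(180,255,110))
for s,ce,b in blobs(m,amin=150):
    if 110<ce[0]/4<480 and 200<ce[1]/4<340:
        cn=max(cv2.findContours(b,cv2.RETR_EXTERNAL,cv2.CHAIN_APPROX_NONE)[0],key=len).reshape(-1,2)
        print("dark",s[4]//16,unpix(ce).round(1))
        if 280<ce[0]/4<340: print("nest",*[fitcirc(onplane(f,unpix(cn),53),36)])
        if ce[0]/4>380:
            ap=cv2.minAreaRect(cn.astype(np.float32)); P=onplane(f,unpix(cv2.boxPoints(ap)),3); print("mat",P.round(0).tolist(),P.mean(0), [np.hypot(*(P[i]-P[i-1])).round(1) for i in range(4)])
f,im=get("side"); caps(f,im,"side",roi=(165,110,305,225))
m=upmask(im,(0,0,0),(180,255,90))
for s,ce,b in blobs(m,amin=150):
    if 240<ce[0]/4<430 and 200<ce[1]/4<400:
        cn=max(cv2.findContours(b,cv2.RETR_EXTERNAL,cv2.CHAIN_APPROX_NONE)[0],key=len).reshape(-1,2)
        print("dark",s[4]//16,unpix(ce).round(1))
        if ce[1]/4<240: print("nest",*[fitcirc(onplane(f,unpix(cn),53),36)])
E
```

```text
top red area 446 cent [166.5 271.7] circ22 [508.5 251.1] rms 1.06 centroid [508.3 251.1]
top red area 152 cent [188.9 279.5] circ22 [505.1 219.3] rms 4.31 centroid [495.5 210.4]
top green area 424 cent [138.1 238.9] circ22 [566.  306.1] rms 1.36 centroid [565.9 306.2]
top green area 109 cent [223.3 250.3] circ22 [554.9 164.2] rms 3.6 centroid [549.3 152. ]
top blue area 419 cent [202.2 244.3] circ22 [559.2 190.7] rms 1.29 centroid [559.1 190.7]
top blue area 69 cent [160.6 252.8] circ22 [557.8 273. ] rms 2.46 centroid [541.9 264.2]
dark 10840 [416.2 266.6]
mat [[450.0, -98.0], [663.0, -155.0], [608.0, -382.0], [397.0, -316.0]] [ 529.30765067 -237.36545503] [np.float64(224.4), np.float64(220.4), np.float64(233.4), np.float64(221.6)]
dark 280 [142.4 236.2]
dark 550 [310.9 227. ]
nest (array([602.58834097, -18.34175399]), np.float64(10.775704170827076))
dark 1015 [176.2 247. ]
dark 245 [220.3 241.2]
dark 1047 [308.1 262.9]
nest (array([529.92078466,  -4.99361775]), np.float64(0.7371615013041318))
side red area 74 cent [212.3 148.7] circ22 [512.2 251.5] rms 8.68 centroid [508.3 254.4]
side green area 103 cent [226.2 131.7] circ22 [567.3 305.2] rms 3.66 centroid [564.5 306. ]
side blue area 142 cent [243.9 154.8] circ22 [559.2 192.1] rms 2.44 centroid [558.1 191.9]
dark 400 [311.1 222. ]
nest (array([600.1281313, -39.8652612]), np.float64(10.20877102788133))
dark 703 [275.5 226. ]
nest (array([528.26851749,  -5.46854045]), np.float64(1.0306927508879096))
dark 14263 [341.8 331.8]
```

Cap centres from the two views agree within about 2 mm: red (508,251), green (566,306), blue (559,191). The nest comes out at (529,-5). Next I need the mat corners and a first estimate of the rotor.

```bash
python3 - <<'E'
from m import *
f,im=get("top")
m=upmask(im,(0,0,0),(180,255,90))
for s,ce,b in blobs(m,amin=5000):
    if ce[0]/4>350 and 200<ce[1]/4<340:
        cn=max(cv2.findContours(b,cv2.RETR_EXTERNAL,cv2.CHAIN_APPROX_NONE)[0],key=len)
        ap=cv2.approxPolyDP(cv2.convexHull(cn),40,True).reshape(-1,2); P=onplane(f,unpix(ap),3)
        print(P.round(0).tolist(),P.mean(0).round(1),[np.hypot(*(P[i]-P[i-1])).round(1) for i in range(len(P))])
        c=P.mean(0)
        for a in range(4): pass
        e=P[1]-P[0];print(np.degrees(np.arctan2(e[1],e[0])))
# pads: full colour extents, from visible outer disc arcs (centroid of disc edges) skip; state
s=env.state();print(s["ee_pos"].round(1),s["ee_rot"].round(1),s["time_s"])
E
```

```text
[[661.0, -156.0], [609.0, -367.0], [398.0, -315.0], [449.0, -104.0]] [ 529.3 -235.5] [np.float64(218.4), np.float64(216.9), np.float64(216.7), np.float64(217.2)]
-104.08745246970402
[250.5 517.5 224.8] [-180.    -0.   154.2] 0.35
```

Call:
arm_command(series=[0.0538,-0.0555,0,0,0,0.0478,0.0538,-0.0555,0,0,0,0.0478,0.0538,-0.0555,0,0,0,0.0478,0.0538,-0.0555,0,0,0,0.0478,0.0538,-0.0555,0,0,0,0.0478,0.0538,-0.0555,0,0,0,0.0478,0.0538,-0.0555,0,0,0,0.0478,0.0538,-0.0555,0,0,0,0.0478,0.0538,-0.0555,0,0,0,0.0478,0.0538,-0.0555,0,0,0,0.0478,0.0538,-0.0555,0,0,0,0.0478,0.0538,-0.0555,0,0,0,0.0478,0,0,0,0,0,0,0,0,0,0,0,0], hand=1, newtons=20)

```text
time_s: 1.52
ee_pos: [509.5, 250.1, 224.7]
ee_rot: [180.0, -0.0, 179.8]
force: [-0.6, 0.5, -0.0]
gripper_width: 90.9
```

Call:
arm_command(series=[-0.0025,0.0025,-0.06,0,0,0,0,0,-0.06,0,0,0,0,0,-0.06,0,0,0,0,0,-0.06,0,0,0,0,0,-0.06,0,0,0,0,0,-0.03,0,0,0,0,0,-0.0265,0,0,0,0,0,0,0,0,0,0,0,0,0,0,0])

```text
time_s: 2.27
ee_pos: [507.4, 252.8, 82.5]
ee_rot: [180.0, -0.0, -180.0]
force: [-0.3, -0.2, 0.9]
gripper_width: 91.1
```

Call:
arm_command(series=[0,0,0,0,0,0,0,0,0,0,0,0,0,0,0,0,0,0,0,0,0,0,0,0,0,0,0,0,0,0,0,0,0,0,0,0,0,0,0,0,0,0,0,0,0,0,0,0], hand=0.3, newtons=25)

```text
time_s: 2.93
ee_pos: [507.8, 252.2, 82.4]
ee_rot: [180.0, 0.0, 180.0]
force: [-0.6, 0.7, 0.3]
gripper_width: 43.8
```

Call:
arm_command(series=[0,0,0.02,0,0,0,0,0,0.05,0,0,0,0,0,0.06,0,0,0,0,0,0.06,0,0,0,0,0,0.06,0,0,0,0,0,0.045,0,0,0,0,0,0,0,0,0])

```text
time_s: 3.52
ee_pos: [509.7, 253.0, 204.6]
ee_rot: [179.8, 0.4, 180.0]
force: [-0.2, 0.8, -2.0]
gripper_width: 43.7
```

Call:
arm_command(series=[0.006,-0.035,0,0,0,0,0.0125,-0.07,0,0,0,0,0.0125,-0.07,0,0,0,0,0.0125,-0.07,0,0,0,0,0.0125,-0.07,0,0,0,0,0.0125,-0.07,0,0,0,0,0.0125,-0.07,0,0,0,0,0.0125,-0.07,0,0,0,0,0.0125,-0.07,0,0,0,0,0.0125,-0.07,0,0,0,0,0.0125,-0.07,0,0,0,0,0.0125,-0.07,0,0,0,0,0.0125,-0.07,0,0,0,0,0.0125,-0.07,0,0,0,0,0.0125,-0.07,0,0,0,0,0.0125,-0.07,0,0,0,0,0.0125,-0.07,0,0,0,0,0.0125,-0.07,0,0,0,0,0.006,-0.035,0,0,0,0,0,0,0,0,0,0])

```text
time_s: 5.18
ee_pos: [596.5, -255.1, 197.9]
ee_rot: [180.0, -0.2, 179.8]
force: [-1.0, -0.2, -3.1]
gripper_width: 43.8
```

Call:
arm_command(series=[0,0,-0.05,0,0,0,0,0,-0.06,0,0,0,0,0,-0.06,0,0,0,0,0,-0.06,0,0,0,0,0,-0.04,0,0,0,0,0,-0.015,0,0,0,0,0,-0.01,0,0,0,0,0,0,0,0,0,0,0,0,0,0,0,0,0,0,0,0,0])

```text
time_s: 6.02
ee_pos: [598.3, -252.0, 83.7]
ee_rot: [-180.0, 0.1, 180.0]
force: [-0.3, -0.3, -2.8]
gripper_width: 43.6
```

Call:
arm_command(series=[0,0,-0.005,0,0,0,0,0,-0.005,0,0,0,0,0,-0.0045,0,0,0,0,0,0,0,0,0,0,0,0,0,0,0])

```text
time_s: 6.43
ee_pos: [598.0, -251.9, 77.4]
ee_rot: [-180.0, 0.1, 180.0]
force: [-0.4, 0.9, 2.5]
gripper_width: 43.3
```

Call:
arm_command(series=[0,0,0,0,0,0,0,0,0,0,0,0,0,0,0,0,0,0,0,0,0,0,0,0,0,0,0,0,0,0,0,0,0,0,0,0], hand=1)

```text
time_s: 6.93
ee_pos: [597.5, -251.8, 76.5]
ee_rot: [180.0, -0.0, 180.0]
force: [0.5, -0.0, 0.7]
gripper_width: 80.6
```

Call:
arm_command(series=[0,0,0.03,0,0,0,0,0,0.06,0,0,0,0,0,0.06,0,0,0,0,0,0.06,0,0,0,0,0,0.06,0,0,0,0,0,0.04,0,0,0,0,0,0,0,0,0])

```text
time_s: 7.52
ee_pos: [599.6, -252.7, 206.0]
ee_rot: [-179.8, 0.5, 180.0]
force: [0.3, -0.7, 1.5]
gripper_width: 91.2
```

Call:
arm_command(series=[0,0.035,0,0,0,0,-0.005,0.07,0,0,0,0,-0.005,0.07,0,0,0,0,-0.005,0.07,0,0,0,0,-0.005,0.07,0,0,0,0,-0.005,0.07,0,0,0,0,-0.005,0.07,0,0,0,0,-0.005,0.07,0,0,0,0,-0.005,0.07,0,0,0,0,-0.005,0.07,0,0,0,0,-0.005,0.07,0,0,0,0,-0.005,0.07,0,0,0,0,-0.005,0.07,0,0,0,0,-0.005,0.07,0,0,0,0,-0.005,0.07,0,0,0,0,-0.0125,0.045,0,0,0,0,-0.01,0.0275,0,0,0,0,0,0,0,0,0,0,0,0,0,0,0,0])

```text
time_s: 9.1
ee_pos: [559.6, 183.2, 199.7]
ee_rot: [-179.9, -0.1, -179.9]
force: [-0.3, -0.8, -0.7]
gripper_width: 91.4
```

Call:
arm_command(series=[0,0.019,-0.05,0,0,0,0,0,-0.06,0,0,0,0,0,-0.06,0,0,0,0,0,-0.06,0,0,0,0,0,-0.04,0,0,0,0,0,-0.015,0,0,0,0,0,-0.01,0,0,0,0,0,0,0,0,0,0,0,0,0,0,0])

```text
time_s: 9.85
ee_pos: [561.4, 190.5, 83.5]
ee_rot: [180.0, 0.1, 179.9]
force: [0.6, 0.0, 0.6]
gripper_width: 91.1
```

```bash
python3 - <<'E'
from m import *
s=env.state();print(s["ee_pos"].round(1))
f,im=get("side","side1"); f,im=get("top","top1"); caps(f,im,"top",z=93,roi=(350,200,500,340))
E
```

```text
[561.4 190.5  83.5]
```

View pics/side1.png

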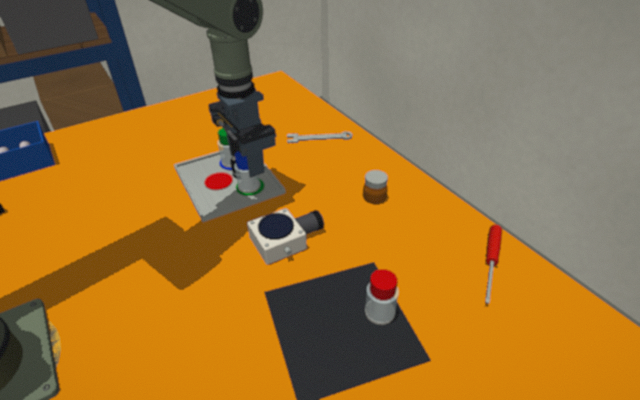

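The red can stands upright on the mat at (382,300), and the jaws straddle the blue cap.

Call:
arm_command(series=[-0.004,0,-0.003,0,0,0,0,0,0,0,0,0,0,0,0,0,0,0,0,0,0,0,0,0,0,0,0,0,0,0,0,0,0,0,0,0,0,0,0,0,0,0,0,0,0,0,0,0,0,0,0,0,0,0], hand=0.3)

```text
time_s: 10.7
ee_pos: [559.0, 190.9, 81.3]
ee_rot: [180.0, 0.0, 180.0]
force: [-0.0, -0.0, 0.0]
gripper_width: 43.3
```

Call:
arm_command(series=[0,0,0.02,0,0,0,0,0,0.05,0,0,0,0,0,0.06,0,0,0,0,0,0.06,0,0,0,0,0,0.06,0,0,0,0,0,0.045,0,0,0,0,0,0,0,0,0])

```text
time_s: 11.28
ee_pos: [561.0, 191.3, 204.0]
ee_rot: [179.9, 0.5, 180.0]
force: [1.3, 0.2, -1.3]
gripper_width: 43.4
```

Call:
arm_command(series=[0,-0.035,0,0,0,0,-0.005,-0.07,0,0,0,0,-0.005,-0.07,0,0,0,0,-0.005,-0.07,0,0,0,0,-0.005,-0.07,0,0,0,0,-0.005,-0.07,0,0,0,0,-0.005,-0.07,0,0,0,0,-0.005,-0.07,0,0,0,0,-0.005,-0.07,0,0,0,0,-0.005,-0.07,0,0,0,0,-0.005,-0.07,0,0,0,0,-0.005,-0.07,0,0,0,0,-0.005,-0.07,0,0,0,0,-0.005,-0.07,0,0,0,0,-0.005,-0.07,0,0,0,0,-0.005,-0.035,0,0,0,0,0,-0.015,0,0,0,0,0,0,0,0,0,0,0,0,0,0,0,0])

```text
time_s: 12.87
ee_pos: [528.5, -234.4, 198.7]
ee_rot: [179.9, -0.1, 180.0]
force: [-0.4, 0.3, -1.0]
gripper_width: 43.1
```

Call:
arm_command(series=[0,0,-0.05,0,0,0,0,0,-0.06,0,0,0,0,0,-0.06,0,0,0,0,0,-0.06,0,0,0,0,0,-0.04,0,0,0,0,0,-0.015,0,0,0,0,0,-0.01,0,0,0,0,0,-0.005,0,0,0,0,0,-0.005,0,0,0,0,0,0,0,0,0,0,0,0,0,0,0])

```text
time_s: 13.78
ee_pos: [529.5, -235.4, 78.2]
ee_rot: [-180.0, 0.1, 180.0]
force: [0.1, 0.1, -1.5]
gripper_width: 43.4
```

Call:
arm_command(series=[0,0,-0.003,0,0,0,0,0,-0.002,0,0,0,0,0,0,0,0,0,0,0,0,0,0,0])

```text
time_s: 14.12
ee_pos: [529.5, -235.4, 76.3]
ee_rot: [-180.0, 0.1, 180.0]
force: [-0.9, 1.2, 4.8]
gripper_width: 43.7
```

Call:
arm_command(series=[0,0,0,0,0,0,0,0,0,0,0,0,0,0,0,0,0,0,0,0,0,0,0,0,0,0,0,0,0,0,0,0,0,0,0,0], hand=1)

```text
time_s: 14.62
ee_pos: [528.9, -235.2, 75.2]
ee_rot: [180.0, -0.0, 180.0]
force: [-0.3, -0.1, -0.7]
gripper_width: 80.4
```

Call:
arm_command(series=[0,0,0.03,0,0,0,0,0,0.06,0,0,0,0,0,0.06,0,0,0,0,0,0.06,0,0,0,0,0,0.06,0,0,0,0,0,0.04,0,0,0,0,0,0,0,0,0])

```text
time_s: 15.2
ee_pos: [530.9, -236.1, 203.3]
ee_rot: [-179.8, 0.4, 180.0]
force: [-0.0, -0.6, -0.1]
gripper_width: 91.2
```

Call:
arm_command(series=[0.005,0.035,0,0,0,0,0.005,0.075,0,0,0,0,0.005,0.075,0,0,0,0,0.005,0.075,0,0,0,0,0.005,0.075,0,0,0,0,0.005,0.075,0,0,0,0,0.005,0.075,0,0,0,0,0.005,0.075,0,0,0,0,0.005,0.075,0,0,0,0,0.005,0.075,0,0,0,0,0.005,0.075,0,0,0,0,0.005,0.075,0,0,0,0,0.005,0.075,0,0,0,0,0.005,0.075,0,0,0,0,0.005,0.075,0,0,0,0,0.005,0.075,0,0,0,0,0.005,0.075,0,0,0,0,0.005,0.075,0,0,0,0,0.0025,0.0435,0,0,0,0,0,0,0,0,0,0])

```text
time_s: 16.87
ee_pos: [564.6, 309.8, 197.1]
ee_rot: [180.0, -0.2, -179.8]
force: [1.0, 0.4, -0.3]
gripper_width: 91.1
```

Call:
arm_command(series=[0,0,-0.05,0,0,0,0,0,-0.06,0,0,0,0,0,-0.06,0,0,0,0,0,-0.06,0,0,0,0,0,-0.04,0,0,0,0,0,-0.013,0,0,0,0,0,-0.008,0,0,0,0,0,0,0,0,0,0,0,0,0,0,0])

```text
time_s: 17.62
ee_pos: [566.5, 306.2, 83.9]
ee_rot: [180.0, 0.1, 180.0]
force: [0.6, -0.7, -0.0]
gripper_width: 91.1
```

Call:
arm_command(series=[0,0,0,0,0,0,0,0,0,0,0,0,0,0,0,0,0,0,0,0,0,0,0,0,0,0,0,0,0,0,0,0,0,0,0,0,0,0,0,0,0,0,0,0,0,0,0,0,0,0,0,0,0,0], hand=0.3)

```text
time_s: 18.37
ee_pos: [566.0, 306.4, 83.0]
ee_rot: [180.0, 0.0, 180.0]
force: [-0.2, 0.8, 0.1]
gripper_width: 43.2
```

Call:
arm_command(series=[0,0,0.02,0,0,0,0,0,0.05,0,0,0,0,0,0.06,0,0,0,0,0,0.06,0,0,0,0,0,0.06,0,0,0,0,0,0.045,0,0,0,0,0,0,0,0,0])

```text
time_s: 18.95
ee_pos: [567.8, 307.0, 205.8]
ee_rot: [179.8, 0.4, 180.0]
force: [0.9, 0.3, -1.4]
gripper_width: 43.3
```

Call:
arm_command(series=[-0.0145,-0.035,0,0,0,0,-0.0145,-0.073,0,0,0,0,-0.0145,-0.073,0,0,0,0,-0.0145,-0.073,0,0,0,0,-0.0145,-0.073,0,0,0,0,-0.0145,-0.073,0,0,0,0,-0.0145,-0.073,0,0,0,0,-0.0145,-0.073,0,0,0,0,-0.0145,-0.073,0,0,0,0,-0.0145,-0.073,0,0,0,0,-0.0145,-0.073,0,0,0,0,-0.0145,-0.073,0,0,0,0,-0.0145,-0.073,0,0,0,0,-0.0145,-0.073,0,0,0,0,-0.0145,-0.073,0,0,0,0,-0.0145,-0.073,0,0,0,0,-0.0145,-0.073,0,0,0,0,-0.0145,-0.073,0,0,0,0,0,-0.0375,0,0,0,0,0,0,0,0,0,0])

```text
time_s: 20.62
ee_pos: [460.6, -221.9, 199.8]
ee_rot: [-180.0, -0.1, 179.8]
force: [0.4, -0.2, -2.2]
gripper_width: 43.4
```

Call:
arm_command(series=[0,0,-0.05,0,0,0,0,0,-0.06,0,0,0,0,0,-0.06,0,0,0,0,0,-0.06,0,0,0,0,0,-0.04,0,0,0,0,0,-0.015,0,0,0,0,0,-0.01,0,0,0,0,0,-0.005,0,0,0,0,0,-0.002,0,0,0,0,0,0,0,0,0,0,0,0,0,0,0])

```text
time_s: 21.53
ee_pos: [462.1, -219.4, 81.0]
ee_rot: [-180.0, 0.1, 180.0]
force: [0.2, -0.5, -2.4]
gripper_width: 43.6
```

Call:
arm_command(series=[0,0,-0.004,0,0,0,0,0,-0.003,0,0,0,0,0,0,0,0,0,0,0,0,0,0,0])

```text
time_s: 21.87
ee_pos: [461.9, -219.4, 77.9]
ee_rot: [-180.0, 0.1, 180.0]
force: [0.6, 0.6, 2.8]
gripper_width: 43.4
```

Call:
arm_command(series=[0,0,0,0,0,0,0,0,0,0,0,0,0,0,0,0,0,0,0,0,0,0,0,0,0,0,0,0,0,0,0,0,0,0,0,0], hand=1)

```text
time_s: 22.37
ee_pos: [461.5, -219.2, 77.3]
ee_rot: [180.0, -0.0, 180.0]
force: [-0.6, 0.7, -0.5]
gripper_width: 80.6
```

Call:
arm_command(series=[0,0,0.03,0,0,0,0,0,0.06,0,0,0,0,0,0.06,0,0,0,0,0,0.06,0,0,0,0,0,0.06,0,0,0,-0.03,0,0.04,0,0,0,-0.05,0.03,0,0,0,0,-0.05,0.05,0,0,0,0,0,0.05,0,0,0,0,0,0,0,0,0,0])

```text
time_s: 23.2
ee_pos: [408.0, -164.8, 201.5]
ee_rot: [179.9, -0.0, -180.0]
force: [0.6, 0.2, 0.3]
gripper_width: 91.3
```

```bash
python3 - <<'E'
from m import *
s=env.state();print(s["ee_pos"].round(1),s["time_s"])
f,im=get("side","side2"); f,im=get("top","top2")
E
```

```text
[ 408.  -164.8  201.5] 23.2
```

View pics/top2.png

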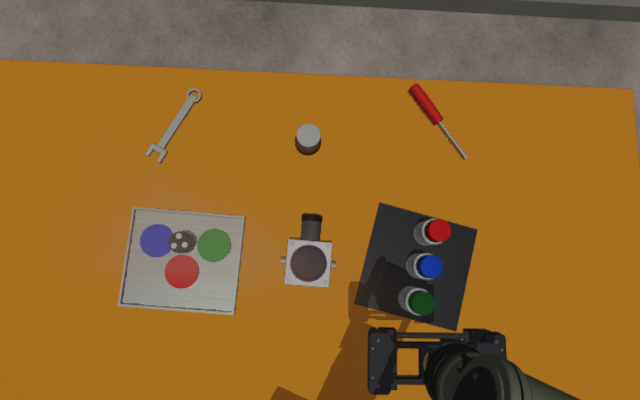

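View pics/side2.png

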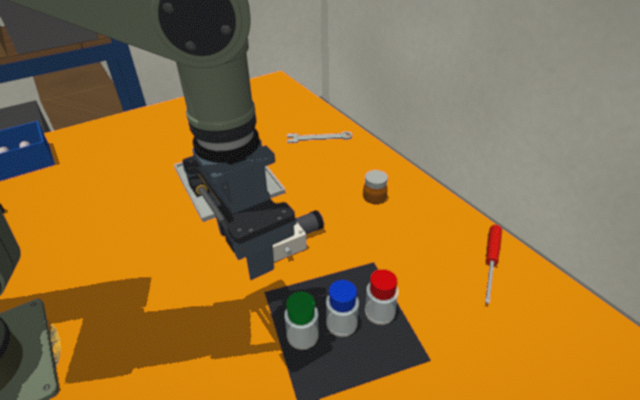

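All three cans stand on the mat with caps at (438,231), (431,266) and (420,302) in the top view, and the discs and rotor are now visible. Now the exact disc and rotor positions.

```bash
python3 - <<'E'
from m import *
f,im=get("top")
R={"red":((0,110,90),(8,255,255)),"green":((38,70,70),(80,255,255)),"blue":((108,60,70),(130,255,255))}
R["red2"]=((172,110,90),(180,255,255))
for c,(lo,hi) in R.items():
    m=upmask(im,lo,hi)
    for s,ce,b in blobs(m,amin=300):
        if 110<ce[0]/4<250 and 200<ce[1]/4<320:
            cn=max(cv2.findContours(b,cv2.RETR_EXTERNAL,cv2.CHAIN_APPROX_NONE)[0],key=len).reshape(-1,2)
            print(c,s[4]//16,fitcirc(onplane(f,unpix(cn),8),34),unpix(ce).round(1))
# dots on rotor
roi=np.zeros(im.shape[:2],np.uint8)
m=upmask(im,(0,0,0),(180,255,120))
for s,ce,b in blobs(m,amin=150):
    if 160<ce[0]/4<205 and 225<ce[1]/4<260:
        cn=max(cv2.findContours(b,cv2.RETR_EXTERNAL,cv2.CHAIN_APPROX_NONE)[0],key=len).reshape(-1,2)
        hull=cv2.convexHull(cn.astype(np.int32)); print("dark",s,unpix(ce))
        P=onplane(f,unpix(cn),49); print("rotor",fitcirc(P,21))
        h=np.zeros(m.shape,np.uint8); cv2.fillConvexPoly(h,hull,1); h=cv2.erode(h,np.ones((9,9)))
        d=((m==0)&(h>0)).astype(np.uint8)
        D=[unpix(x[1]) for x in blobs(d,amin=2)]; print("dots",D, onplane(f,D,49).round(1).tolist(), onplane(f,D,49).mean(0))
cv2.imwrite("pics/crop2.png",cv2.resize(im[215:305,120:245,::-1],None,fx=6,fy=6,interpolation=cv2.INTER_CUBIC))
caps(f,im,"top",z=93,roi=(390,210,470,320))
E
```

```text
red 888 (array([506.67286027, 251.07961377]), np.float64(0.6116731272527084)) [181.2 271.2]
green 853 (array([561.36883836, 189.53991907]), np.float64(0.6377411406765953)) [213.5 245. ]
blue 826 (array([568.1212837, 305.9455941]), np.float64(2.8804187085620327)) [155.6 240.1]
dark [  670   913   255   129 17679] [200.3053128  242.05413909]
rotor (array([558.86349183, 195.22078972]), np.float64(24.568507043151808))
dots [array([198.79017857, 233.1452753 ]), array([178.3029661 , 235.52330508]), array([221.66550074, 246.88678203]), array([184.16666667, 244.26407658]), array([173.31066591, 245.26834086]), array([190.69133617, 252.22639282]), array([217.95, 246.29]), array([222.70209581, 251.48053892]), array([210.82667526, 255.62048969])] [[582.2, 210.7], [576.5, 249.8], [556.6, 164.8], [559.8, 237.3], [557.4, 258.0], [544.8, 223.8], [557.6, 172.1], [547.7, 162.3], [539.2, 184.7]] [557.97767892 207.05101176]
top red area 84 cent [441.  225.7] circ22 [ 591.4 -247.8] rms 7.43 centroid [ 606.3 -255.8]
top blue area 395 cent [431.1 266.2] circ22 [ 529.3 -235.5] rms 1.13 centroid [ 529.2 -235.4]
```

View pics/crop2.png

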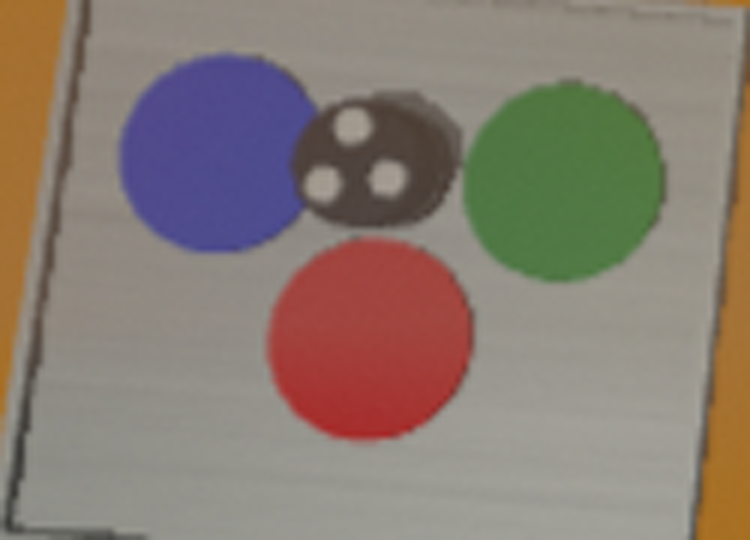

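Disc fits: red (506.7,251.1), green (561.4,189.5), blue about (568,306). The rotor's three dots average to (564.6,248.4), which is 58 to 59 mm from each disc as specified. Next I'll pick up the rotor.

Call:
arm_command(series=[0.0261,0.0689,0,0,0,0,0.0261,0.0689,0,0,0,0,0.0261,0.0689,0,0,0,0,0.0261,0.0689,0,0,0,0,0.0261,0.0689,0,0,0,0,0.0261,0.0689,0,0,0,0,0.0261,0.0689,0,0,0,0,0.0261,0.0689,0,0,0,0,0.0261,0.0689,0,0,0,0,0.0261,0.0689,0,0,0,0,0.0261,0.0689,0,0,0,0,0.0261,0.0689,0,0,0,0,0.0261,0.0689,0,0,0,0,0.0261,0.0689,0,0,0,0,0.0261,0.0689,0,0,0,0,0,0,-0.06,0,0,0,0,0,-0.06,0,0,0,0,0,-0.06,0,0,0,0,0,-0.05,0,0,0,0,0,0,0,0,0], hand=1)

```text
time_s: 25.02
ee_pos: [564.4, 244.7, 104.3]
ee_rot: [-179.8, -0.5, 180.0]
force: [-0.2, 0.1, -0.4]
gripper_width: 91.2
```

Call:
arm_command(series=[0,0,0,0,0,0,0,0,0,0,0,0,0,0,0,0,0,0])

```text
time_s: 25.27
ee_pos: [567.6, 246.4, 111.0]
ee_rot: [179.9, 0.2, 180.0]
force: [-0.2, -0.6, 0.2]
gripper_width: 91.3
```

```bash
python3 - <<'E'
from m import *
import cv2
im=cv2.imread("pics/top2.png")[:,:,::-1]; im=np.ascontiguousarray(im); f=grab_frame("top")
m=upmask(im,(108,60,70),(130,255,255))
for s,ce,b in blobs(m,amin=300):
    if 110<ce[0]/4<250 and 200<ce[1]/4<320:
        cn=max(cv2.findContours(b,cv2.RETR_EXTERNAL,cv2.CHAIN_APPROX_NONE)[0],key=len).reshape(-1,2)
        P=onplane(f,unpix(cn),8); P=P[P[:,1]>290]; print(fitcirc(P,34,np.array([568,306.])))
f,im=get("side","side3")
E
```

```text
(array([568.12485047, 305.19919097]), np.float64(0.45726457020986905))
```

View pics/side3.png

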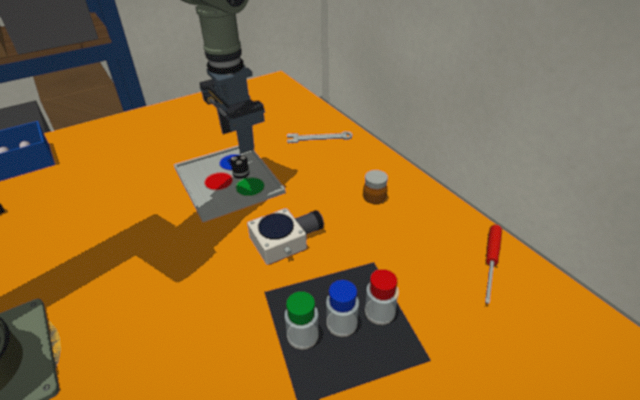

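Call:
arm_command(series=[0,0,-0.03,0,0,0,0,0,-0.04,0,0,0,0,0,-0.04,0,0,0,0,0,-0.04,0,0,0,0,0,-0.03,0,0,0,0,0,-0.015,0,0,0,0,0,0,0,0,0,0,0,0,0,0,0,0,0,0,0,0,0])

```text
time_s: 26.12
ee_pos: [567.0, 246.5, 32.6]
ee_rot: [179.9, 0.1, 180.0]
force: [0.2, 1.5, 0.6]
gripper_width: 91.2
```

Call:
arm_command(series=[-0.006,0.005,-0.004,0,0,0,0,0,-0.003,0,0,0,0,0,0,0,0,0,0,0,0,0,0,0,0,0,0,0,0,0])

```text
time_s: 26.53
ee_pos: [563.8, 248.2, 28.7]
ee_rot: [180.0, 0.0, 180.0]
force: [-0.3, -0.3, -0.3]
gripper_width: 91.1
```

Call:
arm_command(series=[0,0,0,0,0,0,0,0,0,0,0,0,0,0,0,0,0,0,0,0,0,0,0,0,0,0,0,0,0,0,0,0,0,0,0,0,0,0,0,0,0,0,0,0,0,0,0,0,0,0,0,0,0,0], hand=0.28)

```text
time_s: 27.28
ee_pos: [563.8, 248.3, 28.6]
ee_rot: [180.0, 0.0, 180.0]
force: [0.0, 1.2, 0.4]
gripper_width: 41.9
```

Call:
arm_command(series=[0,0,0.02,0,0,0,0,0,0.05,0,0,0,0,0,0.06,0,0,0,0,0,0.06,0,0,0,0,0,0.06,0,0,0,0,0,0.05,0,0,0,0,0,0,0,0,0])

```text
time_s: 27.87
ee_pos: [566.1, 249.1, 153.6]
ee_rot: [179.8, 0.5, 180.0]
force: [0.5, 0.6, -1.3]
gripper_width: 41.5
```

Call:
arm_command(series=[-0.00885,-0.03,0,0,0,0,-0.00885,-0.07,0,0,0,0,-0.00885,-0.07,0,0,0,0,-0.00885,-0.07,0,0,0,0,-0.00885,-0.07,0,0,0,0,-0.00885,-0.07,0,0,0,0,-0.00885,-0.07,0,0,0,0,-0.00885,-0.07,0,0,0,0,-0.00885,-0.07,0,0,0,0,-0.00885,-0.044,0,0,0,0,0,0,0,0,0,0,0,0,0,0,0,0,0,0,0,0,0,0])

```text
time_s: 28.95
ee_pos: [527.4, -5.3, 147.5]
ee_rot: [180.0, -0.1, 180.0]
force: [0.9, -0.1, -1.4]
gripper_width: 41.5
```

Call:
arm_command(series=[0.002,0,-0.03,0,0,0,0,0,-0.05,0,0,0,0,0,-0.04,0,0,0,0,0,-0.03,0,0,0,0,0,-0.015,0,0,0,0,0,-0.007,0,0,0,0,0,0,0,0,0,0,0,0,0,0,0,0,0,0,0,0,0,0,0,0,0,0,0])

```text
time_s: 29.78
ee_pos: [529.7, -5.4, 80.5]
ee_rot: [180.0, 0.1, 180.0]
force: [1.1, -0.9, -2.3]
gripper_width: 41.5
```

```bash
python3 - <<'E'
from m import *
s=env.state();print(s["ee_pos"].round(1))
f,im=get("side","side4"); cv2.imwrite("pics/side4c.png",cv2.resize(im[120:300,200:400,::-1],None,fx=3.3,fy=3.3,interpolation=cv2.INTER_CUBIC))
E
```

```text
[529.7  -5.4  80.5]
```

View pics/side4c.png

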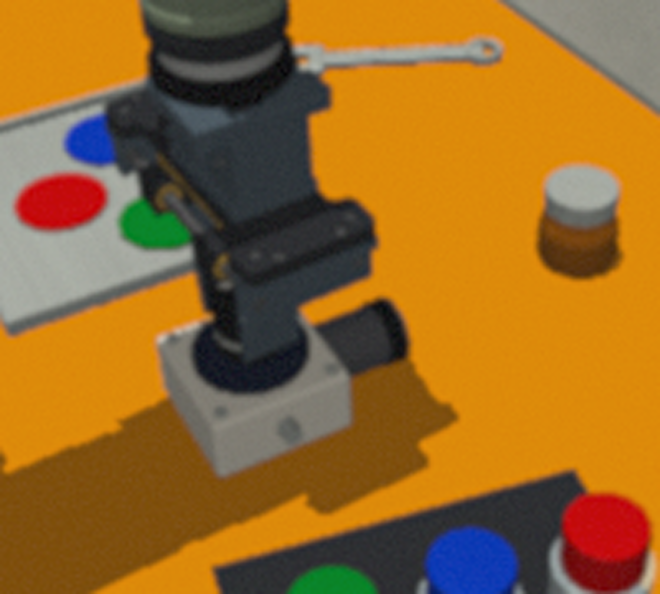

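The rotor hangs over the nest. I'll lower it the last 7 mm.

Call:
arm_command(series=[-0.002,0,-0.005,0,0,0,0,0,-0.005,0,0,0,0,0,-0.004,0,0,0,0,0,-0.002,0,0,0,0,0,0,0,0,0,0,0,0,0,0,0])

```text
time_s: 30.33
ee_pos: [528.2, -5.5, 73.5]
ee_rot: [180.0, -0.0, 180.0]
force: [-2.2, -0.8, 2.1]
gripper_width: 41.5
```

Call:
arm_command(series=[0,0,0,0,0,0,0,0,0,0,0,0,0,0,0,0,0,0,0,0,0,0,0,0,0,0,0,0,0,0,0,0,0,0,0,0], hand=1)

```text
time_s: 30.83
ee_pos: [528.4, -5.4, 73.3]
ee_rot: [180.0, 0.0, 180.0]
force: [0.2, 0.7, -0.3]
gripper_width: 78.4
```

Call:
arm_command(series=[0,0,0.03,0,0,0,0,0,0.06,0,0,0,0,0,0.06,0,0,0,0,0,0.06,0,0,0,0,0,0.06,0,0,0,0,0,0.045,0,0,0,0,-0.03,0,0,0,0,-0.03,-0.07,0,0,0,0,-0.03,-0.07,0,0,0,0,-0.03,-0.07,0,0,0,0,-0.03,-0.07,0,0,0,0,-0.03,-0.07,0,0,0,0,-0.0165,-0.07,0,0,0,0,0,-0.07,0,0,0,0,0,-0.0145,0,0,0,0,0,0,0,0,0,0,0,0,0,0,0,0,0,0,0,0,0,0])

```text
time_s: 32.33
ee_pos: [461.5, -218.3, 198.8]
ee_rot: [179.9, -0.1, -180.0]
force: [-0.5, -0.0, 0.7]
gripper_width: 91.3
```

```bash
python3 - <<'E'
from m import *
s=env.state();print(s["ee_pos"].round(1))
f,im=get("side","side5"); f,im=get("top","top5"); cv2.imwrite("pics/top5c.png",cv2.resize(im[200:330,260:400,::-1],None,fx=4.5,fy=4.5,interpolation=cv2.INTER_CUBIC))
m=upmask(im,(0,0,125),(180,90,255))
for s,ce,b in blobs(m,amin=4):
    p=unpix(ce)
    if 295<p[0]<325 and 248<p[1]<278: print("dot",s[4]/16,p.round(1),onplane(f,p,94).round(1))
E
```

```text
[ 461.5 -218.3  198.8]
dot 1018.1875 [307.6 263.2] [[529.5  -3. ]]
dot 32.1875 [309. 257.] [[540.8  -5.3]]
dot 32.5 [315.6 266.4] [[524. -18.]]
dot 32.375 [304.4 267.6] [[521.3   2.7]]
```

View pics/top5c.png

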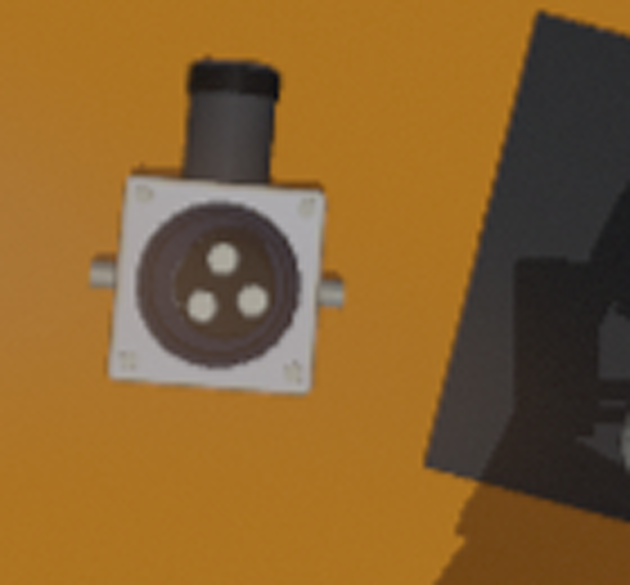

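View pics/side5.png

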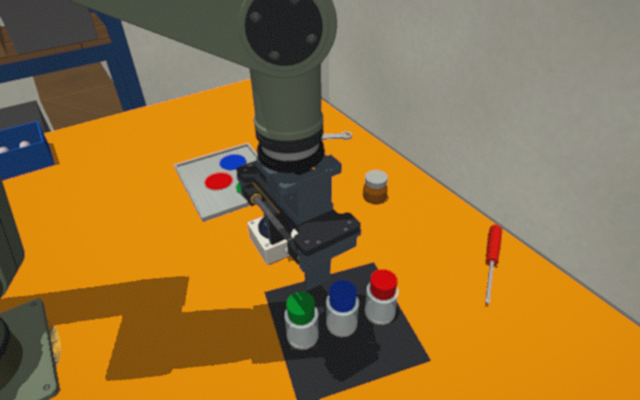

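The rotor's dots average to (528.7,-6.9), within about 2 mm of the nest centre, and it stands flat. Next is the green can, which goes back on the right-hand (green) disc.

Call:
arm_command(series=[0,-0.001,-0.05,0,0,0,0,0,-0.06,0,0,0,0,0,-0.06,0,0,0,0,0,-0.06,0,0,0,0,0,-0.04,0,0,0,0,0,-0.017,0,0,0,0,0,-0.012,0,0,0,0,0,0,0,0,0,0,0,0,0,0,0,0,0,0,0,0,0])

```text
time_s: 33.27
ee_pos: [462.6, -219.9, 80.9]
ee_rot: [-179.9, 0.1, 180.0]
force: [-0.4, 0.3, 0.6]
gripper_width: 91.4
```

Call:
arm_command(series=[0,0,0,0,0,0,0,0,0,0,0,0,0,0,0,0,0,0,0,0,0,0,0,0,0,0,0,0,0,0,0,0,0,0,0,0,0,0,0,0,0,0,0,0,0,0,0,0,0,0,0,0,0,0], hand=0.3)

```text
time_s: 34.02
ee_pos: [461.7, -219.6, 79.7]
ee_rot: [180.0, -0.0, 180.0]
force: [0.7, 0.6, 0.1]
gripper_width: 43.4
```

Call:
arm_command(series=[0,0,0.02,0,0,0,0,0,0.05,0,0,0,0,0,0.06,0,0,0,0,0,0.06,0,0,0,0,0,0.06,0,0,0,0,0,0.05,0,0,0,0,0,0,0,0,0])

```text
time_s: 34.6
ee_pos: [463.9, -220.8, 204.3]
ee_rot: [-179.8, 0.5, 180.0]
force: [0.5, -0.8, -2.5]
gripper_width: 43.7
```

Call:
arm_command(series=[0.0178,0.0428,0,0,0,0,0.0178,0.07,0,0,0,0,0.0178,0.07,0,0,0,0,0.0178,0.07,0,0,0,0,0.0178,0.07,0,0,0,0,0.0178,0.07,0,0,0,0,0.0178,0.07,0,0,0,0,0.0178,0.07,0,0,0,0,0.0178,0.07,0,0,0,0,0.0178,0.07,0,0,0,0,0.0178,0.07,0,0,0,0,0.0178,0.07,0,0,0,0,0.0178,0.07,0,0,0,0,0.0178,0.07,0,0,0,0,0,0.07,0,0,0,0,0,0,0,0,0,0,0,0,0,0,0,0,0,0,0,0,0,0])

```text
time_s: 36.1
ee_pos: [560.8, 188.9, 198.7]
ee_rot: [-179.9, -0.1, -180.0]
force: [0.3, -1.0, -2.6]
gripper_width: 43.4
```

Call:
arm_command(series=[0,0,-0.05,0,0,0,0,0,-0.06,0,0,0,0,0,-0.06,0,0,0,0,0,-0.05,0,0,0,0,0,-0.03,0,0,0,0,0,-0.015,0,0,0,0,0,-0.01,0,0,0,0,0,0,0,0,0,0,0,0,0,0,0,0,0,0,0,0,0])

```text
time_s: 36.93
ee_pos: [562.2, 189.5, 90.8]
ee_rot: [180.0, 0.1, 180.0]
force: [0.3, -0.3, -1.2]
gripper_width: 43.6
```

Need TCP at about 84.7.

Call:
arm_command(series=[-0.001,0,-0.005,0,0,0,0,0,-0.005,0,0,0,0,0,-0.003,0,0,0,0,0,-0.002,0,0,0,0,0,0,0,0,0,0,0,0,0,0,0])

```text
time_s: 37.43
ee_pos: [561.4, 189.6, 84.7]
ee_rot: [180.0, 0.1, 180.0]
force: [-1.2, -0.6, 4.8]
gripper_width: 43.6
```

Call:
arm_command(series=[0,0,0,0,0,0,0,0,0,0,0,0,0,0,0,0,0,0,0,0,0,0,0,0,0,0,0,0,0,0,0,0,0,0,0,0], hand=1)

```text
time_s: 37.93
ee_pos: [561.0, 189.5, 83.6]
ee_rot: [180.0, -0.0, 180.0]
force: [0.0, 1.5, -0.5]
gripper_width: 80.8
```

Call:
arm_command(series=[0,0,0.03,0,0,0,0,0,0.06,0,0,0,0,0,0.06,0,0,0,0,0,0.06,0,0,0,0,0,0.06,0,0,0,0,0,0.02,0,0,0,0,0,0,0,0,0])

```text
time_s: 38.52
ee_pos: [562.3, 189.9, 202.0]
ee_rot: [179.9, 0.3, 180.0]
force: [0.2, -0.4, -0.4]
gripper_width: 90.9
```

Call:
arm_command(series=[0,-0.0125,0,0,0,0,-0.009,-0.07,0,0,0,0,-0.009,-0.07,0,0,0,0,-0.009,-0.07,0,0,0,0,-0.009,-0.07,0,0,0,0,-0.009,-0.07,0,0,0,0,-0.009,-0.07,0,0,0,0,-0.009,-0.07,0,0,0,0,-0.009,-0.07,0,0,0,0,-0.009,-0.07,0,0,0,0,0,-0.07,0,0,0,0,0,-0.07,0,0,0,0,0,-0.07,0,0,0,0,0,-0.07,0,0,0,0,0,-0.07,0,0,0,0,0,-0.07,0,0,0,0,0,0,0,0,0,0,0,0,0,0,0,0,0,0,0,0,0,0])

```text
time_s: 40.1
ee_pos: [527.6, -235.0, 198.0]
ee_rot: [179.9, -0.2, 180.0]
force: [-0.0, 0.1, -0.3]
gripper_width: 91.3
```

```bash
python3 - <<'E'
from m import *
s=env.state();print(s["ee_pos"].round(1))
f,im=get("top","top6"); caps(f,im,"top",z=98,roi=(110,200,250,310))
E
```

```text
[ 527.6 -235.   198. ]
top red area 875 cent [181.3 271.3] circ22 [509.8 225.2] rms 7.52 centroid [509.7 225. ]
top green area 406 cent [203.5 243.2] circ22 [561.3 188.6] rms 1.6 centroid [561.2 188.6]
top green area 108 cent [221.3 253.2] circ22 [553.7 165.3] rms 3.45 centroid [544.  155.3]
top blue area 853 cent [156.5 240.2] circ22 [564.6 273.3] rms 7.48 centroid [564.4 273.4]
```

View pics/top6.png

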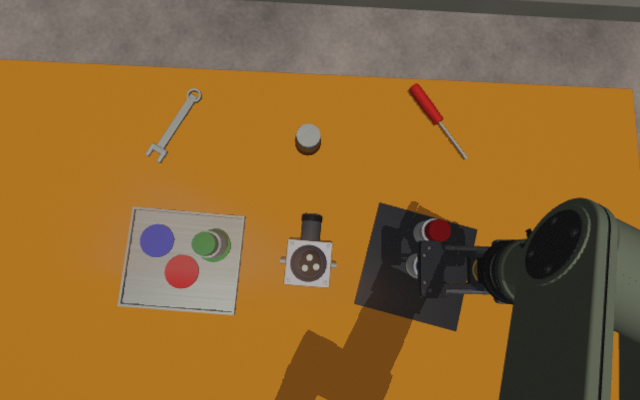

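The green can is at (561.3,188.6), 1 mm from its disc centre. Next, blue.

Call:
arm_command(series=[0.001,0,-0.05,0,0,0,0,0,-0.06,0,0,0,0,0,-0.06,0,0,0,0,0,-0.06,0,0,0,0,0,-0.04,0,0,0,0,0,-0.017,0,0,0,0,0,-0.012,0,0,0,0,0,0,0,0,0,0,0,0,0,0,0,0,0,0,0,0,0])

```text
time_s: 40.98
ee_pos: [529.8, -235.7, 81.4]
ee_rot: [-179.9, 0.1, -180.0]
force: [-0.1, -0.5, -0.8]
gripper_width: 90.9
```

Call:
arm_command(series=[0,0,0,0,0,0,0,0,0,0,0,0,0,0,0,0,0,0,0,0,0,0,0,0,0,0,0,0,0,0,0,0,0,0,0,0,0,0,0,0,0,0,0,0,0,0,0,0,0,0,0,0,0,0], hand=0.3)

```text
time_s: 41.73
ee_pos: [529.0, -235.4, 80.1]
ee_rot: [180.0, -0.0, 180.0]
force: [-0.1, 0.6, 0.1]
gripper_width: 43.8
```

```bash
python3 - <<'E'
from m import *
f,im=get("top")
m=upmask(im,(108,60,70),(130,255,255))
for s,ce,b in blobs(m,amin=300):
    if 110<ce[0]/4<250 and 200<ce[1]/4<320:
        cn=max(cv2.findContours(b,cv2.RETR_EXTERNAL,cv2.CHAIN_APPROX_NONE)[0],key=len).reshape(-1,2)
        print(fitcirc(onplane(f,unpix(cn),8),34))
E
```

```text
(array([568.10638515, 305.52961592]), np.float64(0.4734100098348161))
```

Call:
arm_command(series=[0,0,0.02,0,0,0,0,0,0.05,0,0,0,0,0,0.06,0,0,0,0,0,0.06,0,0,0,0,0,0.06,0,0,0,0,0,0.05,0,0,0,0,0,0,0,0,0])

```text
time_s: 42.37
ee_pos: [531.2, -236.6, 205.0]
ee_rot: [-179.8, 0.5, 180.0]
force: [0.0, -0.1, -2.0]
gripper_width: 43.6
```

Call:
arm_command(series=[0.0054,0.04,0,0,0,0,0.0054,0.075,0,0,0,0,0.0054,0.075,0,0,0,0,0.0054,0.075,0,0,0,0,0.0054,0.075,0,0,0,0,0.0054,0.075,0,0,0,0,0.0054,0.075,0,0,0,0,0.0054,0.075,0,0,0,0,0.0054,0.075,0,0,0,0,0.0054,0.075,0,0,0,0,0.0054,0.075,0,0,0,0,0.0054,0.075,0,0,0,0,0.0054,0.075,0,0,0,0,0.0054,0.075,0,0,0,0,0.0054,0.075,0,0,0,0,0.0054,0.075,0,0,0,0,0.0054,0.075,0,0,0,0,0.0054,0.075,0,0,0,0,0,0.0373,0,0,0,0,0,0,0,0,0,0])

```text
time_s: 44.03
ee_pos: [567.1, 308.3, 198.4]
ee_rot: [180.0, -0.1, -179.8]
force: [-0.3, -0.8, -1.7]
gripper_width: 43.5
```

Call:
arm_command(series=[0,0,0,0,0,0,0,0,0,0,0,0,0,0,0,0,0,0,0,0,-0.05,0,0,0,0,0,-0.06,0,0,0,0,0,-0.06,0,0,0,0,0,-0.05,0,0,0,0,0,-0.03,0,0,0,0,0,-0.015,0,0,0,0,0,-0.01,0,0,0,0,0,0,0,0,0,0,0,0,0,0,0,0,0,0,0,0,0])

```text
time_s: 45.12
ee_pos: [568.7, 305.6, 91.4]
ee_rot: [179.9, 0.1, 180.0]
force: [0.1, -0.6, -1.9]
gripper_width: 43.6
```

Call:
arm_command(series=[0,0,-0.005,0,0,0,0,0,-0.005,0,0,0,0,0,-0.003,0,0,0,0,0,-0.002,0,0,0,0,0,0,0,0,0,0,0,0,0,0,0])

```text
time_s: 45.62
ee_pos: [568.2, 305.6, 85.1]
ee_rot: [180.0, 0.1, 180.0]
force: [-1.5, -0.6, 5.4]
gripper_width: 43.6
```

Call:
arm_command(series=[0,0,0,0,0,0,0,0,0,0,0,0,0,0,0,0,0,0,0,0,0,0,0,0])

```text
time_s: 45.95
ee_pos: [568.2, 305.6, 85.1]
ee_rot: [180.0, 0.1, 180.0]
force: [-1.1, 0.4, 5.9]
gripper_width: 43.5
```

Call:
arm_command(series=[0,0,0,0,0,0,0,0,0,0,0,0,0,0,0,0,0,0,0,0,0,0,0,0,0,0,0,0,0,0,0,0,0,0,0,0], hand=1)

```text
time_s: 46.45
ee_pos: [567.9, 305.4, 83.9]
ee_rot: [-180.0, -0.0, 180.0]
force: [0.2, 0.2, 0.8]
gripper_width: 80.5
```

Call:
arm_command(series=[0,0,0.03,0,0,0,0,0,0.06,0,0,0,0,0,0.06,0,0,0,0,0,0.06,0,0,0,0,0,0.06,0,0,0,0,0,0.02,0,0,0,0,0,0,0,0,0])

```text
time_s: 47.03
ee_pos: [569.2, 306.1, 203.5]
ee_rot: [179.8, 0.3, 180.0]
force: [-0.0, -0.0, -0.1]
gripper_width: 90.8
```

Call:
arm_command(series=[0.004,-0.044,0,0,0,0,0.004,-0.075,0,0,0,0,0.004,-0.075,0,0,0,0,0.004,-0.075,0,0,0,0,0.004,-0.075,0,0,0,0,0.004,-0.075,0,0,0,0,0.004,-0.075,0,0,0,0,0.004,-0.075,0,0,0,0,0.004,-0.075,0,0,0,0,0.004,-0.075,0,0,0,0,0.004,-0.075,0,0,0,0,0.004,-0.075,0,0,0,0,0.004,-0.075,0,0,0,0,0.004,-0.075,0,0,0,0,0.004,-0.075,0,0,0,0,0.004,-0.075,0,0,0,0,0.004,-0.075,0,0,0,0,0.004,-0.075,0,0,0,0,0.0025,-0.075,0,0,0,0,0,0,0,0,0,0])

```text
time_s: 48.7
ee_pos: [596.8, -257.2, 197.8]
ee_rot: [-179.9, -0.1, 179.7]
force: [0.7, -0.3, 0.2]
gripper_width: 91.3
```

```bash
python3 - <<'E'
from m import *
s=env.state();print(s["ee_pos"].round(1))
f,im=get("top","top7"); caps(f,im,"top",z=98,roi=(110,200,250,310))
E
```

```text
[ 596.8 -257.2  197.8]
top red area 877 cent [181.3 271.3] circ22 [510.  225.4] rms 7.55 centroid [509.8 225. ]
top green area 409 cent [203.5 243.2] circ22 [561.3 188.6] rms 1.51 centroid [561.2 188.6]
top green area 109 cent [221.3 253.1] circ22 [553.9 165.2] rms 3.44 centroid [544.  155.3]
top blue area 427 cent [139.3 237.5] circ22 [568.7 304.4] rms 1.27 centroid [568.6 304.4]
top blue area 134 cent [162.8 249.1] circ22 [559.3 268.4] rms 3.78 centroid [548.7 260.8]
```

View pics/top7.png

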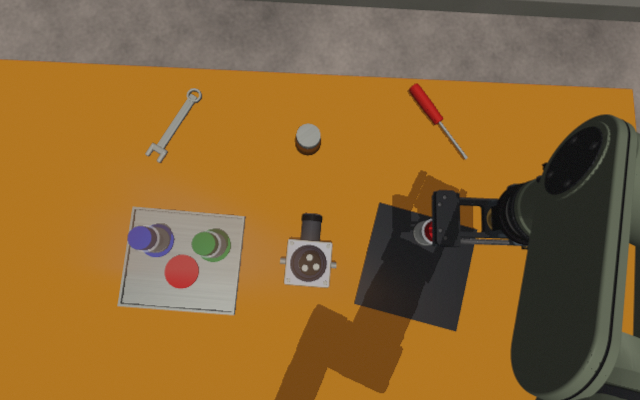

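The blue can is at (568.7,304.4), about 1 mm from its disc centre. Last is red.

Call:
arm_command(series=[0,0,0,0,0,0,0,0,0,0,0,0,0,0,0,0,0,0,0,0,-0.05,0,0,0,0,0,-0.06,0,0,0,0,0,-0.06,0,0,0,0,0,-0.05,0,0,0,0,0,-0.03,0,0,0,0,0,-0.02,0,0,0,0,0,-0.015,0,0,0,0,0,-0.01,0,0,0,0,0,0,0,0,0,0,0,0,0,0,0,0,0,0,0,0,0])

```text
time_s: 49.92
ee_pos: [598.3, -252.5, 83.2]
ee_rot: [-180.0, 0.1, 180.0]
force: [-0.2, -0.2, 1.5]
gripper_width: 90.8
```

Call:
arm_command(series=[0,0,0,0,0,0,0,0,0,0,0,0,0,0,0,0,0,0,0,0,0,0,0,0,0,0,0,0,0,0,0,0,0,0,0,0,0,0,0,0,0,0,0,0,0,0,0,0,0,0,0,0,0,0], hand=0.3)

```text
time_s: 50.67
ee_pos: [597.7, -252.1, 82.1]
ee_rot: [180.0, -0.0, 180.0]
force: [0.8, 1.1, -0.1]
gripper_width: 43.5
```

Call:
arm_command(series=[0,0,0.02,0,0,0,0,0,0.05,0,0,0,0,0,0.06,0,0,0,0,0,0.06,0,0,0,0,0,0.06,0,0,0,0,0,0.05,0,0,0,0,0,0,0,0,0])

```text
time_s: 51.25
ee_pos: [599.8, -253.2, 207.3]
ee_rot: [-179.8, 0.5, 180.0]
force: [1.7, 0.1, -1.9]
gripper_width: 43.5
```

Call:
arm_command(series=[-0.0127,0.034,0,0,0,0,-0.0127,0.07,0,0,0,0,-0.0127,0.07,0,0,0,0,-0.0127,0.07,0,0,0,0,-0.0127,0.07,0,0,0,0,-0.0127,0.07,0,0,0,0,-0.0127,0.07,0,0,0,0,-0.0127,0.07,0,0,0,0,-0.0127,0.07,0,0,0,0,-0.0127,0.07,0,0,0,0,-0.0127,0.07,0,0,0,0,-0.0127,0.07,0,0,0,0,-0.0127,0.07,0,0,0,0,-0.0127,0.07,0,0,0,0,-0.0127,0.07,0,0,0,0,-0.0127,0.07,0,0,0,0,-0.0127,0.07,0,0,0,0,-0.0127,0.07,0,0,0,0,0,0.034,0,0,0,0,0,0,0,0,0,0])

```text
time_s: 52.92
ee_pos: [505.5, 253.4, 200.9]
ee_rot: [180.0, -0.1, -179.8]
force: [-0.1, -0.1, -3.8]
gripper_width: 43.0
```

Call:
arm_command(series=[0,0,0,0,0,0,0,0,0,0,0,0,0,0,0,0,0,0,0,0,-0.05,0,0,0,0,0,-0.06,0,0,0,0,0,-0.06,0,0,0,0,0,-0.05,0,0,0,0,0,-0.03,0,0,0,0,0,-0.015,0,0,0,0,0,-0.01,0,0,0,0,0,0,0,0,0,0,0,0,0,0,0,0,0,0,0,0,0])

```text
time_s: 54.0
ee_pos: [507.1, 251.2, 93.3]
ee_rot: [179.9, 0.1, 180.0]
force: [0.6, 0.1, -1.9]
gripper_width: 43.5
```

Call:
arm_command(series=[0,0,-0.005,0,0,0,0,0,-0.005,0,0,0,0,0,-0.003,0,0,0,0,0,-0.002,0,0,0,0,0,0,0,0,0,0,0,0,0,0,0,0,0,0,0,0,0])

```text
time_s: 54.58
ee_pos: [506.5, 251.2, 87.1]
ee_rot: [180.0, 0.1, 180.0]
force: [-1.3, -0.7, 5.3]
gripper_width: 43.7
```

Contact is made. Now I'll release, lift and back off toward the robot for a clear view.

Call:
arm_command(series=[0,0,0,0,0,0,0,0,0,0,0,0,0,0,0,0,0,0,0,0,0,0,0,0,0,0,0,0,0,0,0,0,0,0,0,0], hand=1)

```text
time_s: 55.08
ee_pos: [506.3, 251.0, 86.0]
ee_rot: [180.0, -0.0, 180.0]
force: [-0.4, -0.3, -0.3]
gripper_width: 80.3
```

Call:
arm_command(series=[0,0,0.03,0,0,0,0,0,0.06,0,0,0,0,0,0.06,0,0,0,0,0,0.06,0,0,0,0,0,0.06,0,0,0,0,0,0.03,0,0,0,-0.04,0,0,0,0,0,-0.06,0.06,0,0,0,0,-0.06,0.06,0,0,0,0,-0.06,0.06,0,0,0,0,-0.06,0.06,0,0,0,0,-0.04,0.06,0,0,0,0,0,0.06,0,0,0,0,0,0.06,0,0,0,0,0,0,0,0,0,0,0,0,0,0,0,0,0,0,0,0,0,0])

```text
time_s: 56.5
ee_pos: [378.1, 418.4, 205.8]
ee_rot: [-179.9, -0.0, 180.0]
force: [0.4, 0.4, 0.4]
gripper_width: 91.3
```

```bash
python3 - <<'E'
from m import *
s=env.state();print(s["ee_pos"].round(1),s["force"].round(1))
f,im=get("top","top8"); caps(f,im,"top",z=98,roi=(110,200,250,310))
m=upmask(im,(0,0,125),(180,90,255))
for s,ce,b in blobs(m,amin=4):
    p=unpix(ce)
    if 295<p[0]<325 and 248<p[1]<278: print("dot",s[4]/16,p.round(1),onplane(f,p,94).round(1))
f,im=get("side","side8"); caps(f,im,"side",roi=(165,110,305,225))
E
```

```text
[378.1 418.4 205.8] [0.4 0.4 0.4]
top red area 447 cent [167.2 272.4] circ22 [507.2 249.7] rms 1.06 centroid [507.2 249.8]
top red area 124 cent [189.4 279.6] circ22 [505.3 219.1] rms 3.64 centroid [495.3 209.5]
top green area 409 cent [203.5 243.2] circ22 [561.2 188.6] rms 1.53 centroid [561.1 188.6]
top green area 109 cent [221.3 253.2] circ22 [553.8 165.2] rms 3.43 centroid [543.9 155.4]
top blue area 423 cent [139.2 237.5] circ22 [568.7 304.6] rms 1.36 centroid [568.6 304.6]
top blue area 133 cent [162.4 249.4] circ22 [559.1 268.5] rms 3.76 centroid [548.1 261.4]
dot 1004.0 [307.5 263.2] [[529.4  -2.9]]
dot 31.125 [309. 257.] [[540.8  -5.3]]
dot 31.9375 [315.6 266.4] [[524. -18.]]
dot 30.75 [304.4 267.6] [[521.4   2.7]]
side green area 148 cent [244.9 155. ] circ22 [560.3 190.2] rms 1.98 centroid [559.7 189.9]
side blue area 100 cent [227.5 131.6] circ22 [564.5 306.3] rms 3.96 centroid [567.1 304.5]
```

View pics/top8.png

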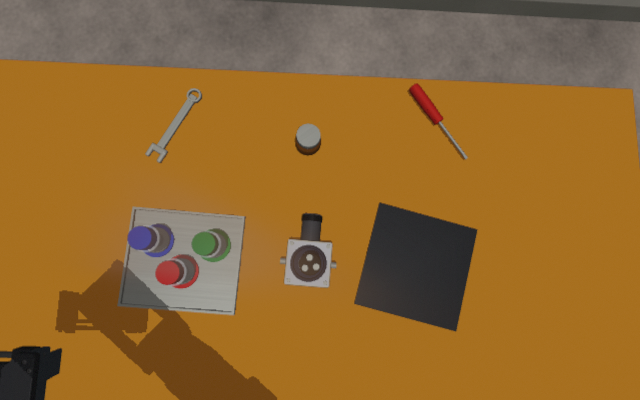

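View pics/side8.png

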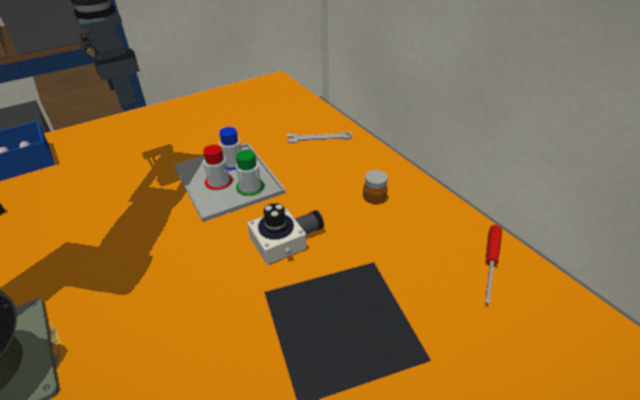

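Every can stands on its own disc: red (167,272), green (204,243) and blue (139,237) in the top view. The rotor is upright in the nest, the mat is empty, the jar hasn't moved and the arm is clear. Handing in.

```bash
python3 -c "
from workcell import env
print(env.job_done(), env.state()['time_s'])"
```

```text
the job is handed in; nothing more can be done
the job is handed in; nothing more can be done
```

The job is done and handed in at about 57 s of the 144 s allowed; handing in gives no verdict. I moved the red, blue and green canisters to the mat and set the rotor in the pump's nest. Then I returned each canister to its own disc, which meant swapping green and blue.

**Last top-view checks:**

| Item | Distance from its target centre | Limit |
|---|---|---|
| Red canister | about 1.5 mm | 12 mm |
| Green canister | about 1 mm | 12 mm |
| Blue canister | about 1 mm | 12 mm |
| Rotor | about 2 mm | 10.5 mm |

- **By eye:** in both views everything stood upright, the jar had not moved and the gripper was clear, open at 206 mm height.
- **Side-view cross-check:** it agreed for green and blue to within about 2 mm by centroid; the circle fit for blue was about 4 mm off. It did not pick up the red cap, so red's position rests on the top view, although the side picture shows it standing on its disc.
- **Not checked:** I did not measure the mat positions of red and green in the camera images. They were judged from the gripper's readings and the pictures.

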